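Turn the carousel, then put the stock away in the tilt-out cupboard

ROBOT

A 6-joint arm with a two-finger parallel gripper is mounted at the origin on the work surface. World frame = base frame: x ahead of the robot, y to its left, z up, the work surface at z = 0. Lengths are in m, angles in degrees, forces in N, time in s.
With the tool pointing down it reaches from about 0.25 to 0.775 m from the base axis. Payload 8.9 kg.
Tool frame: the origin (TCP) lies midway between the tips of the shut fingers; the grasp point (between the pads) lies ctrl.tcp_to_grasp behind it (ctrl.tcp_to_grasp is the distance from the TCP to the grasp point, in m); z points along the fingers, y is the line along which they close (so a half turn about z gives the same grasp; the last joint's range is limited). The gripper opens to 85 mm and grips with 20 to 120 N. Pads are 22 mm wide; open, the fingers measure 114 mm over their backs; the gripper's body (76 mm by 85 mm) begins 54 mm behind the grasp point. The pads swing forward as they close: fully open they stand 13 mm farther back than shut.
Start: joints at [64.727, 16.656, -8.789, 64.555, 0, 82.019], TCP at [0.156, 0.501, 0.231] pointing down, gripper open.
Joint ranges: [-144.48, 144.48], [-52.06, 99.96], [-74.48, 78.29], [-112.23, 115.85], [-86.99, 84.42], [-180, 180]. Speed limits (degrees/s): [127.2, 127.2, 159.86, 180, 180, 180].

INTERFACE

Orientations are given as [roll, pitch, yaw] about the fixed x, y, z axes, in that order (R = Rz(yaw) Ry(pitch) Rx(roll)).
In Python, from plant import ctrl gives the robot as it stands.
- The arm moves only by the shell command python3 -m jog 'ROWS'. ROWS is JSON, one flat list of numbers, 5 for each row, row after row: the gripper's target within -1 to 1 (fully open at 1, half-way at 0, shut at -1), then the shift along the tool's x, y, z in mm, then the turn about the tool's z in rad. A call has 1 to 8 rows; each row shifts and turns the commanded pose from where the row before left it, along the tool's axes as they then stand; what a row does not reach is not made up. A row lasts 1/12 s, in which the tool goes at most 41.7 mm and 7.16 degrees, less where a joint would pass 70% of its speed; a pose out of reach is approached as far as the arm can. A call is refused whole if a number of a shift passes 41.7 or a number of a turn 0.125, either way. A call with a gripper value outside its range is refused whole. The fingers move at their own pace and stop on an object; the grip force is fixed at half the most. Time passes only in rows, so rows that do not move let the fingers close. It gives the time, the measured TCP pose, the force, the opening and the grip force at its end, in the units of the state.
- ctrl.state(): the state, without advancing time (a new reading comes with each control period).
- ctrl.get_image(name): name is "scene" or "side" or "wrist"; returns a dict with "pixels" (384x512x3 uint8, red, green, blue), "K" (3x3 intrinsics, pixels), "rvec" (rotation vector, rad) and "tvec" (3), from world to camera coordinates, as OpenCV has them; the wrist camera has in their place "tool_from_camera" (4x4, takes a point from camera to tool coordinates, whose origin is the TCP and whose axes are the flange's). Camera axes: x right, y down, z forward; pixel columns grow to the right and rows downward; lengths in m; the calibration is good to about 2 mm. A picture is of the moment at which its call begins: read the wrist's pose just before it. There is no depth.
- ctrl.job_done(): hands the job in; it is judged then, once.
The state is a dict: "t": time; "joint_pos": joint angles; "qvel": joint speeds; "joint_torque": joint torques, N m; "tool_pos": TCP position; "tool_rot": TCP orientation; "ft_force": force on the tool from outside, world axes, zero at the start; "torque": the same for the moment, N m; "gripper_width": finger opening in m; "gripper_force": force on a finger pad.
Only numpy, scipy, OpenCV 4.12 (cv2) and the standard library are available. Lean on these libraries where they do the work, as an engineer would, in place of code of your own. Each camera call takes 0.05 s, during which the arm holds its last target. There are 200 camera calls.

TASK

Put the finished stock away. First push the carousel round by its rim pegs until the orange-lidded jar, standing on its orange spot, faces the red pointer at the front; then pull the tilt-out cupboard wide open past its roller catch, put that jar and every green tin from the bench into its bin, and push it shut until the catch snaps. Leave the other two jars standing on the carousel and do not disturb the steel cup or the clear tumbler.

Things in the scene. Friction and masses are not known exactly. Their poses are not given: they have to be found in the camera images.
- cupboard: blue cupboard 320 mm wide, 172 mm deep, 205 mm high, fixed to the bench. Origin: on the bench, at the middle of its front; x points into the cupboard (away from its front), y along its front, z up. A wooden tilt-out door covers the front
- tiltbin (a joint): angle of the tilt-out door about its bottom edge: 0 shut, 0.7 rad wide open (stop), its top leaning out. A sprung roller under the roof holds it shut; pulling through takes 6 to 10 N at the handle. Pushed shut, the roller resists from 0.12 rad, then snaps it to 0. It stays where left near wide open; below about 0.5 rad it may sink towards the roller, not past it
- bin_handle (a point): middle of the steel bar handle of the tilt-out door: round, 12 mm thick, 120 mm long, along the cupboard's y; it stands 45 mm above the door's top edge on two end posts, 35 mm above the roof when shut. Shut, it is 220 mm above and 6 mm in front of the hinge line; it moves with the door on that circle
- bin_hinge (a point): middle of the door's hinge line, which runs along the cupboard's y, 20 mm above the bench; axes as the cupboard's when shut, turning with the door. The door panel is 12 mm thick, 175 mm high and lies in front of this line (x -12 to 0 mm)
- bin_floor (a point): middle of the inner floor of the plywood bin fixed behind the door; axes turn with the door (x away from the panel, z up it). Inside: 97 mm deep in x (the door panel is the near wall), 254 mm wide in y, other walls 112 mm high; the panel goes on to 165 mm. When wide open the floor slopes 0.7 rad and things slide down against the panel
- stand: fixed black stand of the carousel with a red pointer lying on the bench at its front. Origin: on the bench, on the turning axis; its -x points from the axis to the red pointer (the front, the robot's side), z up
- carousel (a joint): turn of the carousel from where it began, rad, anticlockwise seen from above, no stops, some friction: it stays where it is left. Wooden disc, radius 120 mm, top 29 mm above the bench
- spot (a point): middle of the orange round spot (68 mm) painted on the disc's top, 75 mm from the axis; its x axis points from it to the axis
- peg0 (a point): middle of the top of an upright wooden peg on the disc, 16 mm thick, 36 mm high, 108 mm from the axis, 60 degrees anticlockwise of the spot
- peg1 (a point): middle of the top of an upright wooden peg on the disc, 16 mm thick, 36 mm high, 108 mm from the axis, opposite the spot
- peg2 (a point): middle of the top of an upright wooden peg on the disc, 16 mm thick, 36 mm high, 108 mm from the axis, 60 degrees clockwise of the spot
- orange_jar: amber square jar 46 x 46 x 52 mm with a round orange lid (43 mm wide, 14 mm high, total height 66 mm), 0.18 kg. Origin: middle of its underside. It starts on the orange spot
- white_jar: same jar with a white lid, on the carousel 75 mm from its axis, 120 degrees from the spot: stays there upright
- black_jar: same jar with a black lid, on the carousel 75 mm from its axis, 120 degrees from the spot: stays there upright
- tin1: green square tin with a paper band, 40 x 40 x 62 mm, about 0.12 kg, standing on the bench. Origin: middle of its underside, z to its top. May be absent
- tin2: green square tin with a paper band, 40 x 40 x 62 mm, about 0.12 kg, standing on the bench. Origin: middle of its underside, z to its top. May be absent
- tin3: green square tin with a paper band, 40 x 40 x 62 mm, about 0.12 kg, standing on the bench. Origin: middle of its underside, z to its top. May be absent
- tin4: green square tin with a paper band, 40 x 40 x 62 mm, about 0.12 kg, standing on the bench. Origin: middle of its underside, z to its top. May be absent
- steel_cup: steel cup, 72 mm wide, 100 mm high: leave alone
- tumbler: clear upturned plastic tumbler, 84 mm wide, 85 mm high: leave alone
Not all that is in view belongs to the job. There is more than one size of the stand; the job needs the larger.

How it is judged:
By the outcome, as a careful person would: the job done as asked, in the order asked, and still so for the second after the job is handed in, with the robot touching nothing.
Of tin1, tin2, tin3, tin4 only 2 to 3 are there at a start; the rules pass over those that are not, and their reading is None.
At some moment in a run one of tin1, tin2, tin3, tin4 may be knocked a few centimetres aside while the robot is not near it.
Once in a run the grip may slacken for a moment while it holds something.
It also fails if it takes over 208 s, if anything falls off the work surface, if the arm or the gripper's body presses on something with over 40 N, if the wrist force passes 120 N, or if a joint passes its speed limit or range.

## Working session

There is one attempt and no reset: what is moved stays moved. The work goes in short steps, Python scripts to look and compute and a shell command to move; the robot and the scene stay as the last step left them, time stands still between calls to the robot, and variables do not carry over. Pictures are saved under pics/ and viewed, at most 18 in all, crops included, and the job is handed in when it is done.

```bash
ls; mkdir -p pics; python3 - <<'E'
from plant import ctrl
import cv2,numpy as np
print(ctrl.state(),ctrl.tcp_to_grasp)
for n in("scene","side"):
    d=ctrl.get_image(n)
    cv2.imwrite(f"pics/{n}0.png",cv2.resize(d["pixels"][:,:,::-1],(800,600)))
    cv2.imwrite(f"pics/{n}0raw.png",d["pixels"][:,:,::-1])
    R=cv2.Rodrigues(np.array(d["rvec"]))[0]; print(n,d["K"],-R.T@np.array(d["tvec"]).ravel(),R.tolist())
E
```

```text
pics
{'t': 0.0, 'joint_pos': array([ 6.47278343e+01,  1.66891987e+01, -8.82977421e+00,  6.45541076e+01,
        1.97258839e-03,  8.20172888e+01]), 'qvel': array([ 0.07696224,  0.03891357,  0.02869667,  0.02940452, -0.0504096 ,
        0.07121263]), 'joint_torque': array([ 1.02897804e-03, -5.37146866e+01,  3.31363750e+01,  1.59419485e-02,
        4.76639570e-05,  1.68545647e-06]), 'tool_pos': array([0.15584649, 0.50089544, 0.23073828]), 'tool_rot': array([-1.79927902e+02, -1.21024691e-02,  1.62710537e+02]), 'ft_force': array([-0.78184354,  0.06091092,  0.72764406]), 'torque': array([-0.03432703,  0.01601225,  0.02822257]), 'gripper_force': 0.0, 'gripper_width': 0.08509098362182092} 0.0187
scene [[375.40062377   0.         253.55890997]
 [  0.         375.40062377 188.65327443]
 [  0.           0.           1.        ]] [ 0.99578551 -0.70434691  0.90512485] [[0.83112027409657, 0.5558867358834457, -0.015133633221734444], [0.3684439244837343, -0.570845552911903, -0.7337468427405517], [-0.41651910459985625, 0.6042559818401071, -0.679254402940299]]
side [[397.649317     0.         255.98354372]
 [  0.         397.649317   185.8160483 ]
 [  0.           0.           1.        ]] [-0.10534326 -0.73436492  0.88865447] [[0.7401594967788762, -0.6722125757645581, -0.017151452184009985], [-0.41739444710412027, -0.4392875451636547, -0.7954925066842152], [0.5272056475936955, 0.5959502543401326, -0.6057206447672423]]
```

View pics/scene0.png

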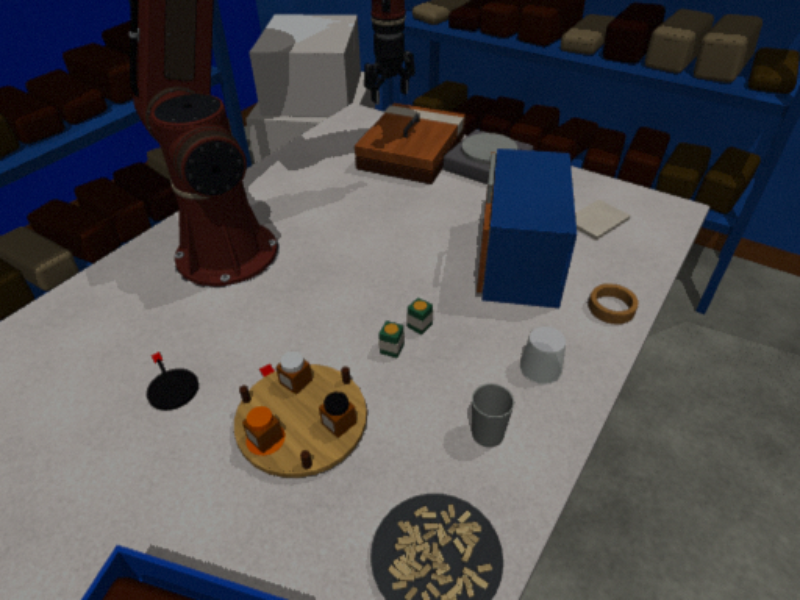

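View pics/side0.png

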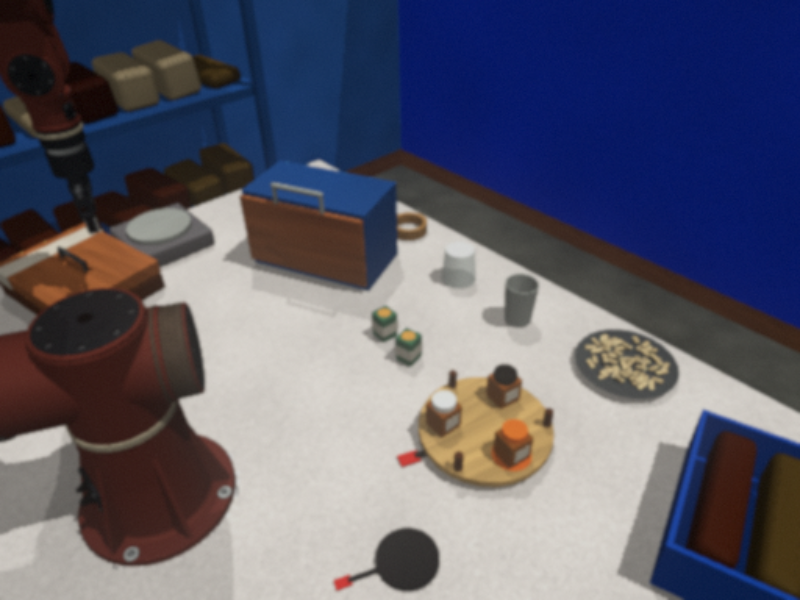

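The scene view shows two green tins (420,305) and (391,328), the large carousel at (301,420) with the orange jar at (261,425), and the red pointer at (266,370). The cupboard is at (530,220), its door facing left. The side view agrees: tins at (384,313) and (408,337), handle from (273,187) to (323,195), pointer at (410,458).

```bash
cat > h.py <<'E'
import cv2,numpy as np
from plant import ctrl
from scipy.spatial.transform import Rotation as Ro
def cam(n):
    s=ctrl.state(); d=ctrl.get_image(n)
    if n=="wrist":
        T=np.eye(4);T[:3,:3]=Ro.from_euler("xyz",s["tool_rot"],degrees=True).as_matrix();T[:3,3]=s["tool_pos"]
        W=T@np.array(d["tool_from_camera"])
    else:
        R=cv2.Rodrigues(np.array(d["rvec"]))[0];W=np.eye(4);W[:3,:3]=R.T;W[:3,3]=-R.T@np.array(d["tvec"]).ravel()
    return d["pixels"],np.array(d["K"]),W
def ray(c,u,v):
    return c[2][:3,3],c[2][:3,:3]@np.linalg.solve(c[1],[u,v,1.])
def onz(c,u,v,z):
    o,r=ray(c,u,v);return o+r*(z-o[2])/r[2]
def tri(rays):
    A=0;b=0
    for o,r in rays:
        r=r/np.linalg.norm(r);P=np.eye(3)-np.outer(r,r);A=A+P;b=b+P@o
    return np.linalg.solve(A,b)
def blobs(px,lo,hi,amin=15):
    m=cv2.inRange(cv2.cvtColor(px,cv2.COLOR_RGB2HSV),np.array(lo),np.array(hi))
    n,_,st,ce=cv2.connectedComponentsWithStats(m)
    return [(ce[i].round(1).tolist(),int(st[i][4])) for i in range(1,n) if st[i][4]>=amin]
def st():
    s=ctrl.state();print("t",round(s["t"],2),"pos",s["tool_pos"].round(4),"rot",s["tool_rot"].round(1),"q",s["joint_pos"].round(0),"F",s["ft_force"].round(1),"w",round(s["gripper_width"],4))
E
python3 - <<'E'
from h import *
np.set_printoptions(precision=4,suppress=True)
C={n:cam(n) for n in("scene","side")}
k=.64
def z(n,u,v,h):return onz(C[n],u*k,v*k,h)[:2]
P=lambda *a:print(*a)
for nm,a,b,h in [("tinA",(420,305),(384,313),.062),("tinB",(391,328),(408,337),.062),("orange",(259,416),(515,429),.066),("white",(291,360),(445,400),.066),("black",(336,401),(505,372),.066),
 ("pegNear",(244,388),(459,454),.065),("pegfar",(346,368),(452,372),.065),("peg3",(306,453),(548,410),.065),("pointer",(266,370),(410,458),0.003),("disc",(301,418),(486,429),.029),
 ("roofFR",(488,300-70),(367,212),.205),("cup",(492,396),(521,284),.1),("tumb",(546,338),(460,250),.08)]:
    P(nm,z("scene",*a,h),z("side",*b,h),tri([ray(C["scene"],*(np.array(a)*k)),ray(C["side"],*(np.array(b)*k))]))
P("handle",z("side",273,186,.24),z("side",323,193,.24))
P("roof side",[z("side",*p,.205) for p in [(245,195),(283,163),(397,186),(367,212)]])
P("roof scene",[z("scene",*p,.205) for p in [(497,152),(570,154),(576,235),(488,228)]])
P("base side",[z("side",*p,0) for p in [(252,262),(362,284)]])
for n in C:
    P(n,"red",blobs(C[n][0],(0,200,150),(4,255,255),8),"green",blobs(C[n][0],(50,60,20),(90,255,200),8))
E
```

```text
tinA [0.5377 0.0465] [0.5371 0.044 ] [0.5379 0.0456 0.0616]
tinB [ 0.5243 -0.041 ] [ 0.5223 -0.0461] [ 0.5243 -0.0423  0.0606]
orange [ 0.4534 -0.343 ] [ 0.492  -0.3437] [ 0.4719 -0.3561  0.0941]
white [ 0.4152 -0.2161] [ 0.4529 -0.2173] [ 0.4346 -0.2334  0.0935]
black [ 0.5454 -0.2449] [ 0.5838 -0.2446] [ 0.5606 -0.2607  0.094 ]
pegNear [ 0.3873 -0.3126] [ 0.3863 -0.3145] [ 0.387  -0.3131  0.0641]
pegfar [ 0.5137 -0.1744] [ 0.513  -0.1766] [ 0.5137 -0.1752  0.0645]
peg3 [ 0.5685 -0.354 ] [ 0.5673 -0.3553] [ 0.5682 -0.3543  0.0641]
pointer [ 0.347  -0.2267] [ 0.355  -0.2308] [ 0.3522 -0.2321  0.0092]
disc [ 0.496  -0.2888] [ 0.4817 -0.2914] [ 0.4898 -0.2844  0.0176]
roofFR [0.6145 0.175 ] [0.6271 0.1966] [0.615  0.177  0.2115]
cup [ 0.7795 -0.1102] [ 0.7813 -0.1182] [ 0.7807 -0.116   0.1024]
tumb [0.7976 0.0838] [0.8053 0.0798] [0.7994 0.0757 0.0863]
handle [0.512  0.3828] [0.573  0.2787]
roof side [array([0.4746, 0.4508]), array([0.6311, 0.5297]), array([0.7546, 0.2402]), array([0.6271, 0.1966])]
roof scene [array([0.4903, 0.4625]), array([0.6391, 0.5451]), array([0.7667, 0.2529]), array([0.6114, 0.1809])]
base side [array([0.4762, 0.4855]), array([0.619 , 0.2213])]
scene red [] green [([268.3, 199.4], 92), ([266.8, 210.0], 26), ([250.0, 214.4], 95), ([249.1, 226.0], 26)]
side red [] green [([245.9, 203.5], 31), ([264.0, 218.4], 20)]
```

```bash
cat >> h.py <<'E'
def go(x,y,z,yaw=None):
    "tool-axes shift (mm), as if the turn were made first, then the move"
    s=ctrl.state();yw=s["tool_rot"][2];p=s["tool_pos"]
    if yaw is None: yaw=yw
    t=np.deg2rad((yw-yaw+180)%360-180)
    d=1000*(np.array([x,y,z])-p);a=np.deg2rad(yaw)
    dx=d[0]*np.cos(a)+d[1]*np.sin(a);dy=d[0]*np.sin(a)-d[1]*np.cos(a)
    j6=180+np.rad2deg(np.arctan2(y,x))-yaw
    print("turn %.3f rad, shift %.1f %.1f %.1f  rows>=%d j6~%.0f"%(t,dx,dy,-d[2],np.ceil(max(np.abs([dx,dy,d[2]]))/41),(j6+180)%360-180))
E
python3 -c "
from h import *
go(.387,-.313,.2,-162.6)"
```

```text
turn -0.606 rad, shift 22.9 -845.9 30.9  rows>=21 j6~-56
```

```bash
python3 -m jog '[0,0,0,0,-0.121, 0,0,0,0,-0.121, 0,0,0,0,-0.121, 0,0,0,0,-0.121, 0,0,0,0,-0.122]' >/dev/null
for i in 1 2 3 4; do python3 -m jog '[0,0.82,-30.2,1.1,0, 0,0.82,-30.2,1.1,0, 0,0.82,-30.2,1.1,0, 0,0.82,-30.2,1.1,0, 0,0.82,-30.2,1.1,0, 0,0.82,-30.2,1.1,0, 0,0.82,-30.2,1.1,0]'; done
python3 -m jog '[-0.3,0,0,0,0, -0.3,0,0,0,0]'
python3 - <<'E'
from h import *
st(); go(.387,-.313,.2,-162.6)
c=cam("wrist"); cv2.imwrite("pics/w1.png",c[0][:,:,::-1])
def px(P):
    q=np.linalg.inv(c[2])@np.array([*P,1]);q=c[1]@q[:3];return (q[:2]/q[2]).round(0)
print(px((.387,-.313,.065)),px((.352,-.231,0)),px((.4896,-.281,.029)))
E
```

```text
t: 1.2
tool_pos: [0.2138, 0.2965, 0.2235]
tool_rot: [-180.0, 0.0, -162.5]
ft_force: [1.0, -0.2, 0.2]
gripper_width: 0.0427
gripper_force: 0.0
t: 1.78
tool_pos: [0.2717, 0.0931, 0.216]
tool_rot: [-180.0, 0.0, -162.5]
ft_force: [1.5, 0.4, 0.2]
gripper_width: 0.043
gripper_force: 0.0
t: 2.37
tool_pos: [0.3296, -0.1106, 0.2082]
tool_rot: [-180.0, 0.0, -162.6]
ft_force: [0.8, 0.4, 0.3]
gripper_width: 0.0424
gripper_force: 0.0
t: 2.95
tool_pos: [0.3875, -0.3139, 0.2002]
tool_rot: [180.0, -0.0, -162.6]
ft_force: [0.6, 0.0, -0.1]
gripper_width: 0.0429
gripper_force: 0.0
t: 3.12
tool_pos: [0.3873, -0.3133, 0.1999]
tool_rot: [179.9, -0.0, -162.7]
ft_force: [0.0, 0.2, -0.2]
gripper_width: 0.0302
gripper_force: 0.0
t 3.12 pos [ 0.3873 -0.3133  0.1999] rot [ 179.9   -0.  -162.7] q [-47.  15. -16.  59.   0. -65.] F [ 0.   0.2 -0.2] w 0.0302
turn -0.001 rad, shift 0.2 0.3 -0.1  rows>=1 j6~-56
[255. 180.] [329. 158.] [255. 255.]
```

View pics/w1.png

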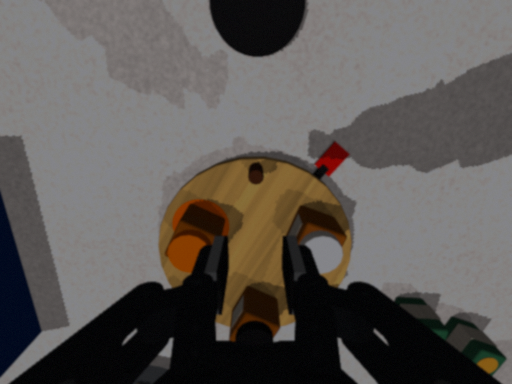

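The wrist view shows the peg at (256,174) and the pointer's red tab at (332,158), close to the predictions. Next I lower onto the peg, grip it and turn the disc.

```bash
python3 - <<'E'
from h import *
im=cv2.imread("pics/w1.png")[:,:,::-1].copy()
print(blobs(im,(0,200,120),(5,255,255),30))
c=cam("wrist")
for b in blobs(im,(0,200,120),(5,255,255),30): 
    p=onz(c,*b[0],.003);print(p,np.rad2deg(np.arctan2(p[1]+.2809,p[0]-.4896)))
E
python3 -m jog '[-0.3,0,0,26,0,-0.3,0,0,26,0,-0.3,0,0,26,0,-0.3,0,0,26,0,-0.3,0,0,26,0,-0.3,0,0,26,0]'
python3 -m jog '[-0.3,0,0,0,0,-0.6,0,0,0,0,-0.6,0,0,0,0,-0.6,0,0,0,0]'
```

```text
[([329.2, 163.4], 207)]
[ 0.35759495 -0.22759125  0.003     ] 158.0092355822339
t: 3.72
tool_pos: [0.3873, -0.3111, 0.0439]
tool_rot: [-180.0, 0.0, -162.5]
ft_force: [0.3, -0.2, -0.4]
gripper_width: 0.0297
gripper_force: 0.0
t: 4.05
tool_pos: [0.3881, -0.3127, 0.0462]
tool_rot: [-179.9, 0.1, -162.5]
ft_force: [-0.4, 0.6, -0.5]
gripper_width: 0.0174
gripper_force: 0.5
```

```bash
python3 -m jog '[-0.6,-0.03,1.3,0,0.012,-0.6,-0.07,2.7,0,0.025,-0.6,-0.1,4,0,0.037,-0.6,-0.13,5.4,0,0.05,-0.6,-0.13,5.4,0,0.05,-0.6,-0.13,5.4,0,0.05]'
for i in 1 2 3; do python3 -m jog '[-0.6,-0.13,5.4,0,0.05,-0.6,-0.13,5.4,0,0.05,-0.6,-0.13,5.4,0,0.05,-0.6,-0.13,5.4,0,0.05,-0.6,-0.13,5.4,0,0.05,-0.6,-0.13,5.4,0,0.05,-0.6,-0.13,5.4,0,0.05,-0.6,-0.13,5.4,0,0.05]'; done
python3 -m jog '[-0.6,-0.13,5.4,0,0.05,-0.6,-0.13,5.4,0,0.05,-0.6,-0.1,4,0,0.037,-0.6,-0.07,2.7,0,0.025,-0.6,-0.03,1.3,0,0.012,-0.6,0,0,0,0]'
python3 - <<'E'
from h import *
st();p=ctrl.state()["tool_pos"];print(np.rad2deg(np.arctan2(p[1]+.2809,p[0]-.4896)),np.hypot(p[1]+.2809,p[0]-.4896))
c=cam("side");cv2.imwrite("pics/s2.png",c[0][:,:,::-1])
E
```

```text
t: 4.55
tool_pos: [0.3837, -0.2894, 0.0458]
tool_rot: [-179.9, 0.1, -175.6]
ft_force: [0.7, -1.3, 0.2]
gripper_width: 0.0166
gripper_force: 0.5
t: 5.22
tool_pos: [0.3889, -0.2467, 0.0457]
tool_rot: [-179.9, 0.2, 161.5]
ft_force: [1.0, -1.1, 0.5]
gripper_width: 0.0171
gripper_force: 0.5
t: 5.88
tool_pos: [0.4102, -0.2093, 0.0457]
tool_rot: [-180.0, 0.2, 138.6]
ft_force: [0.3, -0.9, -0.5]
gripper_width: 0.0175
gripper_force: 0.5
t: 6.55
tool_pos: [0.4442, -0.1831, 0.0456]
tool_rot: [180.0, 0.1, 115.7]
ft_force: [-1.3, -1.9, 0.5]
gripper_width: 0.017
gripper_force: 0.5
t: 7.05
tool_pos: [0.4617, -0.1763, 0.0453]
tool_rot: [179.9, 0.1, 105.9]
ft_force: [0.0, -0.2, -0.1]
gripper_width: 0.0169
gripper_force: 0.0
t 7.05 pos [ 0.4617 -0.1763  0.0453] rot [1.799e+02 1.000e-01 1.059e+02] q [-29.  24. -29.  37.   0.  45.] F [ 0.  -0.2 -0.1] w 0.0169
104.95676698703619 0.10828843380436308
```

View pics/s2.png

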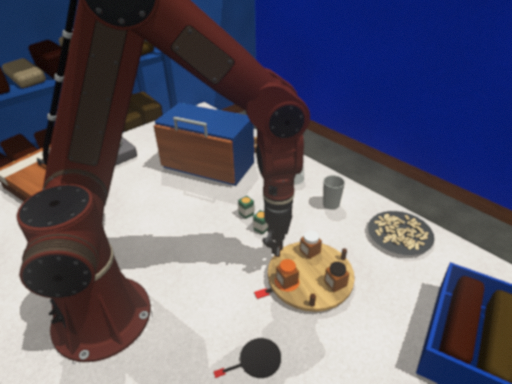

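The orange jar at (288,272) has nearly reached the pointer at (262,294), with about 6° still to turn.

```bash
python3 -m jog '[-0.6,-0.1,3.6,0,0.033,-0.6,-0.1,3.6,0,0.034,-0.6,-0.1,3.6,0,0.033,-0.6,0,0,0,0,-0.3,0,0,0,0,-0.3,0,0,0,0,-0.3,0,0,0,0]'
python3 -m jog '[-0.3,0,0,-15,0,-0.3,0,0,-35,0,-0.3,0,0,-35,0,-0.3,0,0,-35,0,-0.3,0,0,-35,0,0,0,0,0,0]'
python3 - <<'E'
from h import *
st(); 
# look point: tool above spot side of pointer, so the camera sees pointer and disc
go(.42,-.255,.30,159.2)
c=cam("wrist"); cv2.imwrite("pics/w3.png",c[0][:,:,::-1]); print(ctrl.get_image("wrist")["tool_from_camera"])
E
```

```text
t: 7.68
tool_pos: [0.4713, -0.1738, 0.0446]
tool_rot: [-180.0, -0.0, 100.2]
ft_force: [-0.1, 0.3, 0.4]
gripper_width: 0.0297
gripper_force: 0.0
t: 8.18
tool_pos: [0.4743, -0.1753, 0.2059]
tool_rot: [179.6, 0.3, 100.2]
ft_force: [1.0, -1.3, 0.1]
gripper_width: 0.0407
gripper_force: 0.0
t 8.18 pos [ 0.4743 -0.1753  0.2059] rot [179.6   0.3 100.2] q [-29.  15. -15.  59.   0.  51.] F [ 1.  -1.3  0.1] w 0.0407
turn -1.030 rad, shift 22.4 -93.8 -94.1  rows>=3 j6~-10
[[ 4.14405741e-04 -9.47308678e-01 -3.20321864e-01  8.24812379e-02]
 [ 9.99999914e-01  4.00410352e-04  1.09557004e-04  1.35874114e-03]
 [ 2.44758899e-05 -3.20321882e-01  9.47308762e-01 -1.42015476e-01]
 [ 0.00000000e+00  0.00000000e+00  0.00000000e+00  1.00000000e+00]]
```

View pics/w3.png

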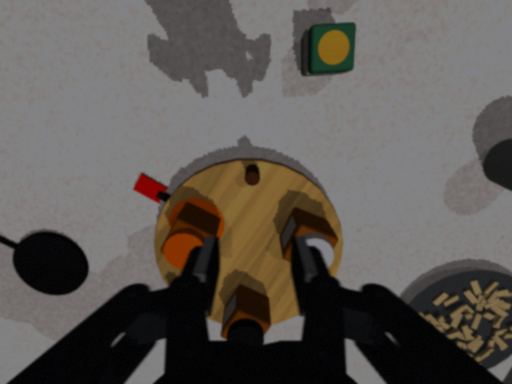

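The orange jar (185,245) stands close to the line from the disc centre to the red tab (151,188); one tin is visible at (331,47). I'll go over the jar, check its bearing and measure it.

```bash
python3 -m jog '[1,3,-11.7,-11,-0.12,1,3,-11.7,-11,-0.12,1,3,-11.7,-11,-0.12,1,3,-11.7,-11,-0.12,1,3,-11.7,-11,-0.12,1,3,-11.7,-11,-0.12,1,3,-11.7,-11,-0.12,1,3,-11.7,-11,-0.12]'
python3 -m jog '[1,0,0,0,-0.07,1,0,0,0,0,1,0,0,0,0]'
python3 - <<'E'
from h import *
st()
c=cam("wrist"); cv2.imwrite("pics/w4.png",c[0][:,:,::-1])
print("red",blobs(c[0],(0,200,100),(4,255,255),30),"or",blobs(c[0],(5,200,100),(14,255,255),60))
hsv=cv2.cvtColor(c[0],cv2.COLOR_RGB2HSV)
for b in blobs(c[0],(0,200,100),(4,255,255),30):
    p=onz(c,*b[0],.003);print("ptr",p,np.rad2deg(np.arctan2(p[1]+.2809,p[0]-.4896)))
for b in blobs(c[0],(5,200,100),(14,255,255),60):
    p=onz(c,*b[0],.095);print("or",p,np.rad2deg(np.arctan2(p[1]+.2809,p[0]-.4896)))
E
```

```text
t: 8.95
tool_pos: [0.3827, -0.2049, 0.2866]
tool_rot: [180.0, -0.2, 155.5]
ft_force: [-0.1, -1.1, 0.5]
gripper_width: 0.0854
gripper_force: 0.0
t: 9.2
tool_pos: [0.3835, -0.205, 0.2863]
tool_rot: [180.0, -0.1, 159.0]
ft_force: [-0.1, 0.7, 0.4]
gripper_width: 0.0854
gripper_force: 0.0
t 9.2 pos [ 0.3835 -0.205   0.2863] rot [ 1.80e+02 -1.00e-01  1.59e+02] q [-38.   5. -15.  70.   0. -17.] F [-0.1  0.7  0.4] w 0.0854
red [([98.1, 5.6], 134), ([232.1, 137.1], 315)] or [([228.0, 205.5], 762)]
ptr [ 0.13465408 -0.32386173  0.003     ] -173.09863988334095
ptr [ 0.35057253 -0.22727551  0.003     ] 158.90779969275815
or [ 0.41747109 -0.25287192  0.095     ] 158.7647158839711
```

View pics/w4.png

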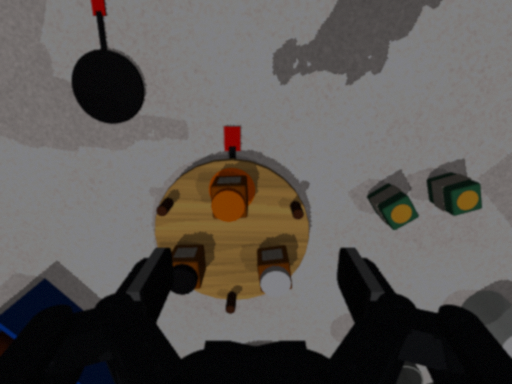

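The wrist view shows the jar lid (230,205) exactly under the red tab (232,137), bearings 158.8° and 158.9°. The tins are still at (400,210) and (465,197). Now to the cupboard handle.

```bash
python3 -c "
from h import *
go(.51,.315,.34,116)"
```

```text
turn 0.751 rad, shift 411.8 341.5 -53.6  rows>=11 j6~96
```

```bash
python3 -m jog '[1,0,0,-7,0.107,1,0,0,-7,0.107,1,0,0,-7,0.107,1,0,0,-7,0.107,1,0,0,-7,0.107,1,0,0,-7,0.107,1,0,0,-7,0.107]' >/dev/null
for i in 1 2 3; do python3 -m jog '[1,19.6,16.3,0,0,1,19.6,16.3,0,0,1,19.6,16.3,0,0,1,19.6,16.3,0,0,1,19.6,16.3,0,0,1,19.6,16.3,0,0,1,19.6,16.3,0,0]' >/dev/null; done
python3 -m jog '[1,0,0,0,0,1,0,0,0,0,1,0,0,0,0]'
python3 - <<'E'
from h import *
st()
c=cam("wrist"); cv2.imwrite("pics/w5.png",c[0][:,:,::-1])
def px(P):
    q=np.linalg.inv(c[2])@np.array([*P,1]);q=c[1]@q[:3];return (q[:2]/q[2]).round(0)
print(px((.512,.3828,.24)),px((.573,.2787,.24)))
E
```

```text
t: 11.83
tool_pos: [0.5085, 0.3152, 0.3355]
tool_rot: [-179.9, 0.0, 116.2]
ft_force: [-0.2, 0.1, -0.1]
gripper_width: 0.0855
gripper_force: 0.0
t 11.83 pos [0.5085 0.3152 0.3355] rot [-179.9    0.   116.2] q [25. 24. 17. 83. -0. 89.] F [-0.2  0.1 -0.1] w 0.0855
[294. 124.] [298. 255.]
```

View pics/w5.png

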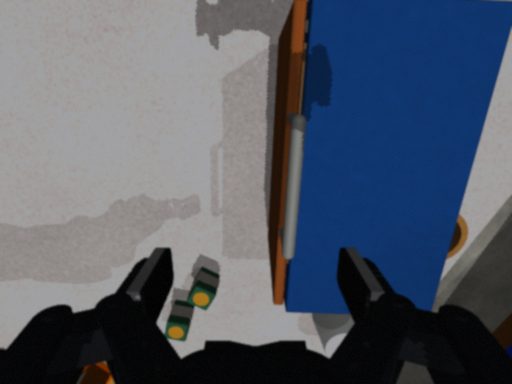

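The bar runs from (298,120) to (289,253), and the roof's front edge from (309,0) to (288,310).

```bash
python3 - <<'E'
from h import *
c=cam("wrist")
A=onz(c,298,120,.24);B=onz(c,289,253,.24);d=A-B;print(A,B,(A+B)/2,np.hypot(*d[:2]),np.rad2deg(np.arctan2(d[1],d[0])))
for p in[(309,0),(288,310),(433,310),(511,3)]:print(onz(c,*p,.205))
yw=np.rad2deg(np.arctan2(d[1],d[0])); m=(A+B)/2
go(*m[:2],.24+.3-.3-.0187+.001,yw)
E
```

```text
[0.51326642 0.38681294 0.24      ] [0.56466442 0.27649347 0.24      ] [0.53896542 0.3316532  0.24      ] 0.12170513323252662 114.98087775962853
[0.48087945 0.473987   0.205     ]
[0.61281145 0.19310242 0.205     ]
[0.76365189 0.26762747 0.205     ]
[0.6301672  0.54505102 0.205     ]
turn 0.021 rad, shift 2.7 34.6 114.0  rows>=3 j6~97
```

```bash
python3 -m jog '[1,1.3,17.3,0,0.02,1,1.4,17.3,0,0,1,0,0,28.5,0,1,0,0,28.5,0,1,0,0,28.5,0,1,0,0,28.5,0,0,0,0,0,0]'
python3 -m jog '[-0.62,0,0,0,0,-0.62,0,0,0,0,-0.62,0,0,0,0,-0.62,0,0,0,0,-0.62,0,0,0,0]'
```

```text
t: 12.52
tool_pos: [0.5364, 0.3304, 0.2173]
tool_rot: [-179.5, 0.0, 115.0]
ft_force: [-0.5, -0.2, 0.5]
gripper_width: 0.0756
gripper_force: 0.0
t: 12.93
tool_pos: [0.539, 0.3326, 0.2239]
tool_rot: [180.0, 0.0, 115.1]
ft_force: [-4.5, -3.1, 3.2]
gripper_width: 0.0164
gripper_force: 2.1
```

```bash
python3 -m jog '[-0.62,0,-5.5,0.3,0,-0.62,0,-5.5,0.4,0,-0.62,0,-5.5,0.5,0,-0.62,0,-5.5,0.6,0,-0.62,0,-10.9,1.8,0,-0.62,0,-10.9,2.1,0]'
python3 -m jog '[-0.62,0,-10.6,2.8,0,-0.62,0,-10.6,3.2,0,-0.62,0,-10.2,3.9,0,-0.62,0,-10.2,4.2,0,-0.62,0,-9.8,4.9,0,-0.62,0,-9.8,5.2,0]'
python3 -m jog '[-0.62,0,-9.3,5.8,0,-0.62,0,-9.3,6.2,0,-0.62,0,-8.6,6.7,0,-0.62,0,-8.6,7.1,0,-0.62,0,-3,0,0,-0.62,0,-2,0,0,-0.62,0,0,0,0]'
python3 - <<'E'
from h import *
st();s=ctrl.state();d=s["tool_pos"][:2]-np.array([.5444,.3342]);print("out",-d@[.906,.4226],"along",d@[-.4226,.906])
c=cam("side");cv2.imwrite("pics/s6.png",c[0][:,:,::-1])
E
```

```text
t: 13.43
tool_pos: [0.4998, 0.3143, 0.2176]
tool_rot: [179.8, -0.0, 115.1]
ft_force: [1.8, 1.5, 1.8]
gripper_width: 0.0162
gripper_force: 1.2
t: 13.93
tool_pos: [0.444, 0.2882, 0.1932]
tool_rot: [179.9, -0.0, 115.1]
ft_force: [1.3, 1.1, 0.6]
gripper_width: 0.0165
gripper_force: 0.7
t: 14.52
tool_pos: [0.4079, 0.2712, 0.1676]
tool_rot: [179.8, -0.0, 115.1]
ft_force: [3.2, 1.7, -2.1]
gripper_width: 0.0166
gripper_force: 1.4
t 14.52 pos [0.4079 0.2712 0.1676] rot [179.8  -0.  115.1] q [ 25.  15. -21.  54.   0.  90.] F [ 3.2  1.7 -2.1] w 0.0166
out 0.1503073199060408 along 0.0006269598103728863
```

View pics/s6.png

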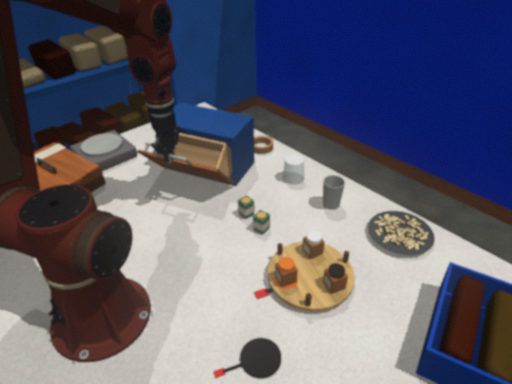

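The side view shows the door wide open with the bin mouth visible at (205,155). Now I release the bar, rise and fetch the jar.

```bash
python3 -m jog '[-0.1,0,0,0,0,-0.1,0,0,0,0,-0.1,0,0,0,0,-0.1,0,0,-25,0,0,0,0,-35,0,1,0,0,-35,0,1,0,0,-30,0,1,0,0,0,0]'
python3 -c "
from h import *
st();go(.419,-.2535,.22,158.9)"
```

```text
t: 15.23
tool_pos: [0.4091, 0.2718, 0.2974]
tool_rot: [179.5, 0.0, 115.1]
ft_force: [0.0, -0.4, -0.6]
gripper_width: 0.0773
gripper_force: 0.0
t 15.23 pos [0.4091 0.2718 0.2974] rot [179.5   0.  115.1] q [25. 11. -6. 72. -0. 90.] F [ 0.  -0.4 -0.6] w 0.0773
turn -0.764 rad, shift -198.4 -486.5 77.4  rows>=12 j6~-10
```

```bash
python3 -m jog '[1,0,0,0,-0.109,1,0,0,0,-0.109,1,0,0,0,-0.109,1,0,0,0,-0.109,1,0,0,0,-0.109,1,0,0,0,-0.109,1,0,0,0,-0.11]' >/dev/null
for i in 1 2 3; do python3 -m jog '[1,-9.45,-23.15,3.7,0,1,-9.45,-23.15,3.7,0,1,-9.45,-23.15,3.7,0,1,-9.45,-23.15,3.7,0,1,-9.45,-23.15,3.7,0,1,-9.45,-23.15,3.7,0,1,-9.45,-23.15,3.7,0]' >/dev/null; done
python3 -m jog '[1,0,0,0,0,1,0,0,0,0,1,0,0,0,0]'
python3 - <<'E'
from h import *
st();c=cam("wrist")
for b in blobs(c[0],(5,200,100),(14,255,255),60): print(b,onz(c,*b[0],.095))
go(.419,-.2535,.048,158.9)
E
```

```text
t: 17.82
tool_pos: [0.4165, -0.2536, 0.2138]
tool_rot: [180.0, -0.1, 158.9]
ft_force: [-0.0, 0.2, 0.5]
gripper_width: 0.0854
gripper_force: 0.0
t 17.82 pos [ 0.4165 -0.2536  0.2138] rot [ 1.800e+02 -1.000e-01  1.589e+02] q [-40.  13. -16.  61.   0. -19.] F [-0.   0.2  0.5] w 0.0854
([251.7, 183.6], 1587) [ 0.41437549 -0.25510011  0.095     ]
turn -0.000 rad, shift -2.2 0.7 166.0  rows>=5 j6~-10
```

```bash
python3 -m jog '[1,-1.5,0.5,27,0,1,0,0,28,0,1,0,0,28,0,1,0,0,28,0,1,0,0,28,0,1,0,0,27,0,1,0,0,0,0]'
python3 -m jog '[-1,0,0,0,0,-1,0,0,0,0,-1,0,0,0,0,-1,0,0,0,0,-1,0,0,0,0,-1,0,0,0,0]'
```

```text
t: 18.45
tool_pos: [0.416, -0.2512, 0.0445]
tool_rot: [179.9, -0.4, 158.9]
ft_force: [-1.5, 0.8, -0.6]
gripper_width: 0.0851
gripper_force: 0.0
t: 18.95
tool_pos: [0.4197, -0.255, 0.0502]
tool_rot: [-180.0, 0.2, 158.9]
ft_force: [0.0, 1.8, 10.3]
gripper_width: 0.0452
gripper_force: 59.9
```

```bash
python3 -m jog '[-1,0,0,-8,0,-1,0,0,-25,0,-1,0,0,-35,0,-1,0,0,-35,0,-1,0,0,-35,0,-1,0,0,-35,0,-1,0,0,-35,0,-1,0,0,-20,0]'
python3 - <<'E'
from h import *
# cupboard frame -> world
X=np.array([.906,.4226]);Y=np.array([-.4226,.906]);H=np.array([.5444,.3342])
st()
for y in(.08,0,-.08):
    p=H-.048*X+y*Y;print(y,p);go(*p,.29,-155)
E
```

```text
t: 19.62
tool_pos: [0.419, -0.2548, 0.2813]
tool_rot: [-179.9, 0.3, 158.9]
ft_force: [0.4, -1.0, -1.7]
gripper_width: 0.0456
gripper_force: 61.3
t 19.62 pos [ 0.419  -0.2548  0.2813] rot [-179.9    0.3  158.9] q [-40.  11.  -8.  70.  -0. -19.] F [ 0.4 -1.  -1.7] w 0.0456
0.08 [0.467104  0.3863952]
turn -0.805 rad, shift -314.5 560.8 -8.7  rows>=14 j6~15
0 [0.500912  0.3139152]
turn -0.805 rad, shift -314.5 480.8 -8.7  rows>=12 j6~7
-0.08 [0.53472   0.2414352]
turn -0.805 rad, shift -314.6 400.8 -8.7  rows>=10 j6~-1
```

```bash
python3 -m jog '[-1,0,0,5,-0.115,-1,0,0,6,-0.115,-1,0,0,6,-0.115,-1,0,0,6,-0.115,-1,0,0,6,-0.115,-1,0,0,6,-0.115,-1,0,0,6,-0.115]' | grep -A1 pos
for i in 1 2 3 4; do python3 -m jog '[-1,-13.1,23.16,0,0,-1,-13.1,23.16,0,0,-1,-13.1,23.16,0,0,-1,-13.1,23.16,0,0,-1,-13.1,23.16,0,0,-1,-13.1,23.16,0,0]' | grep -E "pos|grip"; done
python3 -m jog '[-1,0,0,0,0,-1,0,0,0,0]' | grep -E "pos|rot|grip"
python3 - <<'E'
from h import *
X=np.array([.906,.4226]);Y=np.array([-.4226,.906]);H=np.array([.5444,.3342])
c=cam("wrist");cv2.imwrite("pics/w7.png",c[0][:,:,::-1])
p=H-.048*X+.075*Y;go(*p,.126,-155)
E
```

```text
tool_pos: [0.4183, -0.2542, 0.2361]
tool_rot: [-179.9, 0.0, -154.7]
tool_pos: [0.4308, -0.0939, 0.2364]
gripper_width: 0.0454
gripper_force: 61.4
tool_pos: [0.4433, 0.0654, 0.2364]
gripper_width: 0.0453
gripper_force: 61.4
tool_pos: [0.4559, 0.2245, 0.2365]
gripper_width: 0.0456
gripper_force: 61.4
tool_pos: [0.4683, 0.3837, 0.2365]
gripper_width: 0.0459
gripper_force: 61.4
tool_pos: [0.4682, 0.3834, 0.2358]
tool_rot: [-180.0, 0.0, -154.9]
gripper_width: 0.0455
gripper_force: 61.5
turn 0.001 rad, shift -0.6 -0.9 109.8  rows>=3 j6~14
```

View pics/w7.png

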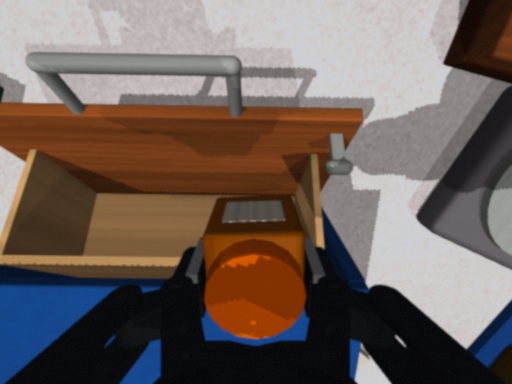

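The view shows the jar (255,280) above the right end of the bin, close to the side wall (318,220). I'll shift it 7 mm inward and lower it.

```bash
python3 -m jog '[-1,0,-7,0,0,-1,0,0,20,0,-1,0,0,25,0,-1,0,0,25,0,-1,0,0,20,0,-1,0,0,12,0,-1,0,0,8,0,-1,0,0,0,0]'
python3 -m jog '[0.25,0,0,0,0,0.25,0,0,0,0,0.25,0,0,0,0,0.25,0,0,0,0]'
python3 -m jog '[0.25,0,0,-20,0,0.25,0,0,-35,0,0.25,0,0,-35,0,0.25,0,0,-40,0,0.25,0,0,-10,0,1,0,0,0,0,1,0,0,0,0]'
python3 - <<'E'
from h import *
c=cam("wrist");cv2.imwrite("pics/w8.png",c[0][:,:,::-1])
E
```

```text
t: 23.08
tool_pos: [0.4738, 0.3754, 0.1257]
tool_rot: [-180.0, 0.2, -155.1]
ft_force: [3.4, 2.5, -0.7]
gripper_width: 0.045
gripper_force: 61.4
t: 23.42
tool_pos: [0.4716, 0.3756, 0.1255]
tool_rot: [-180.0, 0.0, -155.0]
ft_force: [0.6, 0.8, -0.1]
gripper_width: 0.0538
gripper_force: 0.0
t: 24.0
tool_pos: [0.4717, 0.3761, 0.2655]
tool_rot: [180.0, 0.1, -155.0]
ft_force: [0.6, 0.1, 0.2]
gripper_width: 0.075
gripper_force: 0.0
```

View pics/w8.png

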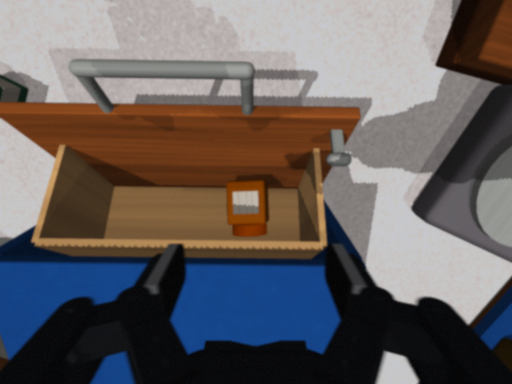

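The jar lies in the bin at (247,210), and a green corner at (0,88) is probably a tin. Next I locate the tins again.

```bash
python3 - <<'E'
from h import *
for n in("scene","side"):
    c=cam(n);
    for b in blobs(c[0],(16,120,90),(28,255,255),8)+blobs(c[0],(50,60,20),(90,255,200),15):print(n,b,onz(c,*b[0],.062)[:2].round(3))
st();go(.53,.0,.25,165)
E
```

```text
scene ([308.8, 118.7], 199) [0.434 0.522]
scene ([313.2, 131.1], 25) [0.491 0.451]
scene ([302.6, 162.0], 378) [0.548 0.257]
scene ([393.1, 191.7], 136) [0.868 0.28 ]
scene ([268.4, 195.2], 39) [0.537 0.046]
scene ([250.0, 209.9], 48) [ 0.524 -0.041]
scene ([191.6, 270.5], 3125) [ 0.519 -0.313]
scene ([268.2, 199.2], 92) [0.546 0.03 ]
scene ([266.8, 210.0], 26) [ 0.568 -0.013]
scene ([250.1, 214.4], 95) [ 0.535 -0.057]
scene ([249.0, 226.0], 25) [ 0.559 -0.098]
side ([270.0, 143.8], 16) [0.84  0.245]
side ([245.5, 199.8], 32) [0.538 0.047]
side ([261.1, 214.3], 36) [ 0.527 -0.041]
side ([311.9, 282.7], 1268) [ 0.441 -0.328]
side ([336.7, 299.9], 9) [ 0.445 -0.405]
side ([246.2, 203.5], 34) [0.527 0.031]
side ([263.6, 218.7], 18) [ 0.518 -0.062]
t 24.15 pos [0.4708 0.3756 0.2635] rot [-1.80e+02 -1.00e-01 -1.55e+02] q [32. 25.  8. 73. -0.  7.] F [ 0.9 -0.   0.2] w 0.0852
turn 0.698 rad, shift -154.4 -347.4 13.5  rows>=9 j6~15
```

```bash
python3 -c "
from h import *
c=cam('wrist')
for u,v in[(0,88),(20,92),(20,80)]:print(onz(c,u,v,.0),onz(c,u,v,.062))"
python3 -m jog '[1,0,0,0,0.115,1,0,0,0,0.115,1,0,0,0,0.115,1,0,0,0,0.117,1,0,0,0,0.118,1,0,0,0,0.118]' >/dev/null
for i in 1 2; do python3 -m jog '[1,-11,-24.8,1,0,1,-11,-24.8,1,0,1,-11,-24.8,1,0,1,-11,-24.8,1,0,1,-11,-24.8,1,0,1,-11,-24.8,1,0,1,-11,-24.8,1,0]' >/dev/null; done
python3 -m jog '[1,0,0,0,0,1,0,0,0,0,1,0,0,0,0]' >/dev/null
python3 - <<'E'
from h import *
st();c=cam("wrist");cv2.imwrite("pics/w9.png",c[0][:,:,::-1])
hsv=cv2.cvtColor(c[0],cv2.COLOR_RGB2HSV)
for b in blobs(c[0],(16,120,90),(28,255,255),40):print("lid",b,onz(c,*b[0],.062))
E
```

```text
[0.53244436 0.03025689 0.        ] [0.51189989 0.07783842 0.062     ]
[0.52629708 0.05529964 0.        ] [0.50669187 0.09905482 0.062     ]
[0.51113659 0.05247983 0.        ] [0.49384779 0.09666586 0.062     ]
t 26.12 pos [0.5299 0.0011 0.2505] rot [ 1.80e+02 -1.00e-01  1.65e+02] q [-8. 17. -6. 68.  0.  7.] F [ 1.   0.5 -0.4] w 0.0855
lid ([41.7, 104.0], 906) [ 0.40026637 -0.20614597  0.062     ]
lid ([58.2, 188.1], 9253) [ 0.49330441 -0.23414331  0.062     ]
lid ([79.1, 124.3], 133) [ 0.43089467 -0.17614636  0.062     ]
lid ([477.0, 162.7], 556) [0.59167299 0.25432576 0.062     ]
lid ([292.4, 163.5], 418) [0.53675961 0.04546018 0.062     ]
lid ([217.4, 172.4], 407) [ 0.52430865 -0.04269169  0.062     ]
lid ([502.0, 333.8], 52) [0.86148282 0.28376665 0.062     ]
```

View pics/w9.png

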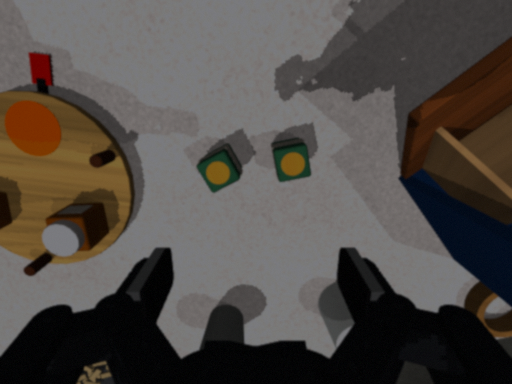

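The tins stand at (292,163), nearly square to the camera, and (217,172), turned by about 23°.

```bash
python3 - <<'E'
from h import *
c=cam("wrist")
hsv=cv2.cvtColor(c[0],cv2.COLOR_RGB2HSV)
m=cv2.inRange(hsv,np.array((50,100,55)),np.array((95,255,255)))|cv2.inRange(hsv,np.array((16,120,90)),np.array((28,255,255)))
for u,v in((292,163),(217,172)):
    w=np.zeros_like(m);w[v-28:v+28,u-28:u+28]=m[v-28:v+28,u-28:u+28]
    w=cv2.morphologyEx(w,cv2.MORPH_OPEN,np.ones((5,5)))
    cn=max(cv2.findContours(w,0,2)[0],key=cv2.contourArea)
    P=np.array([onz(c,*q,.062)[:2] for q in cn[:,0].astype(float)],np.float32)
    r=cv2.minAreaRect(P*1000);print(r)
for a,b in(((277,181),(311,176)),((211,191),(242,178))):
    d=onz(c,*b,.062)-onz(c,*a,.062);print(np.hypot(*d[:2]),np.rad2deg(np.arctan2(d[1],d[0])))
E
```

```text
((538.3944091796875, 42.02368927001953), (31.743436813354492, 32.7785530090332), 76.38885498046875)
((524.6567993164062, -42.9459228515625), (26.336042404174805, 25.682662963867188), 75.06307983398438)
0.04076442037387982 83.81053609398876
0.04115764228953589 98.46147852681693
```

```bash
python3 -c "
from h import *
go(.537,.0455,.027,173.8)"
```

```text
turn -0.153 rad, shift -2.2 44.3 223.8  rows>=6 j6~11
```

```bash
python3 -m jog '[0.5,0,0,0,-0.076,0.5,0,0,0,-0.077,0.5,-1.1,22,0,0,0.5,-1.1,22.3,0,0,0.5,0,0,30,0,0.5,0,0,30,0,0.5,0,0,30,0]' 
python3 -m jog '[0.5,0,0,30,0,0.5,0,0,30,0,0.5,0,0,30,0,0.5,0,0,28,0,0.5,0,0,16,0,0.5,0,0,0,0]'
python3 -m jog '[-1,0,0,0,0,-1,0,0,0,0,-1,0,0,0,0,-1,0,0,0,0,-1,0,0,0,0]'
python3 -m jog '[-1,0,0,-10,0,-1,0,0,-25,0,-1,0,0,-35,0,-1,0,0,-35,0,-1,0,0,-35,0,-1,0,0,-35,0,-1,0,0,-33,0,-1,0,0,0,0]'
python3 - <<'E'
from h import *
X=np.array([.906,.4226]);Y=np.array([-.4226,.906]);H=np.array([.5444,.3342])
for y in(0,-.075):
    p=H-.048*X+y*Y;go(*p,.235,-155)
E
```

```text
t: 26.8
tool_pos: [0.5375, 0.0462, 0.1604]
tool_rot: [180.0, 0.1, 173.9]
ft_force: [0.1, 0.4, 0.2]
gripper_width: 0.064
gripper_force: 0.0
t: 27.3
tool_pos: [0.5344, 0.0457, 0.0239]
tool_rot: [-180.0, -0.3, 173.9]
ft_force: [-1.8, 0.4, 0.6]
gripper_width: 0.0641
gripper_force: 0.0
t: 27.72
tool_pos: [0.5386, 0.0448, 0.0285]
tool_rot: [180.0, 0.1, 173.8]
ft_force: [-0.4, 0.7, 7.8]
gripper_width: 0.0394
gripper_force: 60.2
t: 28.38
tool_pos: [0.5403, 0.0444, 0.2426]
tool_rot: [180.0, 0.6, 173.8]
ft_force: [0.9, -0.1, -0.9]
gripper_width: 0.0397
gripper_force: 59.7
turn -0.545 rad, shift -78.2 260.9 7.6  rows>=7 j6~7
turn -0.545 rad, shift -78.3 185.9 7.6  rows>=5 j6~-0
```

```bash
python3 -m jog '[-1,0,0,0,-0.109,-1,0,0,0,-0.109,-1,0,0,0,-0.109,-1,0,0,0,-0.109,-1,0,0,0,-0.109]' | grep -E "grip"
python3 -m jog '[-1,-9.8,22.6,1,0,-1,-9.8,22.6,1,0,-1,-9.8,22.6,1,0,-1,-9.8,22.6,1,0,-1,-9.8,22.6,1,0,-1,-9.8,22.6,1,0,-1,-9.8,22.6,1,0,-1,-9.8,22.6,1,0]' | grep grip
python3 -m jog '[-1,0,0,0,0,-1,0,0,0,0,-1,0,0,0,0]'
python3 - <<'E'
from h import *
X=np.array([.906,.4226]);Y=np.array([-.4226,.906]);H=np.array([.5444,.3342])
c=cam("wrist");cv2.imwrite("pics/w10.png",c[0][:,:,::-1])
p=H-.048*X-.08*Y;go(*p,.126,-155)
E
```

```text
gripper_width: 0.0394
gripper_force: 59.5
gripper_width: 0.0397
gripper_force: 59.7
t: 29.72
tool_pos: [0.5318, 0.2411, 0.2272]
tool_rot: [-180.0, -0.0, -155.0]
ft_force: [-0.5, -0.5, -1.7]
gripper_width: 0.0397
gripper_force: 59.8
turn -0.001 rad, shift -2.8 -0.6 101.3  rows>=3 j6~-1
```

View pics/w10.png

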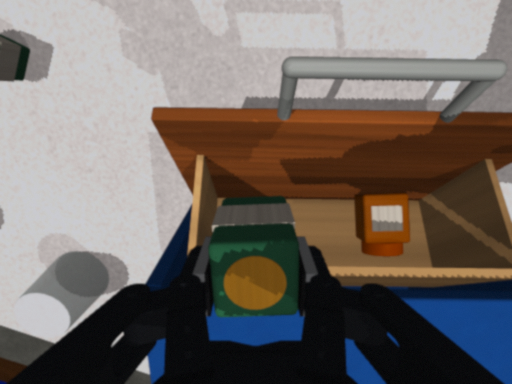

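The tin (255,270) is over the left part of the bin, a little close to the wall (203,200), and the jar is at (386,225). I'll shift 5 mm inward, lower and release.

```bash
python3 -m jog '[-1,-2,5,0,0,-1,0,0,20,0,-1,0,0,25,0,-1,0,0,25,0,-1,0,0,15,0,-1,0,0,10,0,-1,0,0,6,0,-1,0,0,0,0]'
python3 -m jog '[0.15,0,0,0,0,0.15,0,0,0,0,0.15,0,0,0,0,0.15,0,0,0,0]'
python3 -m jog '[0.15,0,0,-20,0,0.15,0,0,-35,0,0.15,0,0,-35,0,0.15,0,0,-40,0,0.15,0,0,-10,0,0.5,0,0,0,0,0.5,0,0,0,0]'
python3 - <<'E'
from h import *
for n in("scene","side"):
    c=cam(n);
    for b in blobs(c[0],(16,120,90),(28,255,255),8)+blobs(c[0],(50,60,20),(90,255,200),15):print(n,b,onz(c,*b[0],.062)[:2].round(3))
go(.524,-.0427,.23,-171.5)
E
```

```text
t: 30.43
tool_pos: [0.5338, 0.2472, 0.1267]
tool_rot: [-180.0, 0.2, -155.1]
ft_force: [3.8, 1.1, -0.2]
gripper_width: 0.0396
gripper_force: 59.6
t: 30.77
tool_pos: [0.5317, 0.2468, 0.1263]
tool_rot: [-180.0, -0.0, -155.0]
ft_force: [-0.8, -0.4, -0.4]
gripper_width: 0.0491
gripper_force: 0.0
t: 31.35
tool_pos: [0.532, 0.247, 0.2664]
tool_rot: [-180.0, 0.1, -155.0]
ft_force: [0.2, -0.4, -0.4]
gripper_width: 0.0639
gripper_force: 0.0
scene ([305.0, 152.5], 490) [0.529 0.311]
scene ([392.5, 191.2], 126) [0.866 0.281]
scene ([249.7, 217.7], 47) [ 0.541 -0.069]
scene ([191.7, 270.6], 3131) [ 0.519 -0.313]
scene ([249.8, 222.1], 100) [ 0.552 -0.084]
scene ([249.9, 232.8], 29) [ 0.576 -0.119]
side ([270.1, 142.9], 12) [0.845 0.25 ]
side ([271.2, 216.1], 35) [ 0.544 -0.069]
side ([312.8, 282.1], 1317) [ 0.444 -0.328]
side ([292.5, 300.3], 24) [ 0.364 -0.331]
side ([303.2, 305.6], 9) [ 0.372 -0.36 ]
side ([210.8, 164.4], 19) [0.581 0.291]
side ([273.6, 220.4], 20) [ 0.535 -0.088]
turn 0.288 rad, shift 49.8 -285.2 34.8  rows>=7 j6~-13
```

The remaining tin has been knocked to about (.542,-.069). I'll go above it and look.

```bash
python3 -m jog '[0.5,0,0,0,0.096,0.5,0,0,0,0.096,0.5,0,0,0,0.096]' >/dev/null
for i in 1 2; do python3 -m jog '[0.5,3.4,-24.5,1,0,0.5,3.4,-24.5,1,0,0.5,3.4,-24.5,1,0,0.5,3.4,-24.5,1,0,0.5,3.4,-24.5,1,0,0.5,3.4,-24.5,1,0]' >/dev/null; done
python3 -m jog '[0.5,0,0,0,0,0.5,0,0,0,0,0.5,0,0,0,0]' >/dev/null
python3 - <<'E'
from h import *
st();c=cam("wrist");cv2.imwrite("pics/w11.png",c[0][:,:,::-1])
for b in blobs(c[0],(16,120,90),(28,255,255),200):print("lid",b,onz(c,*b[0],.062))
E
```

```text
t 32.95 pos [ 0.5342 -0.0495  0.2531] rot [ 1.799e+02 -1.000e-01 -1.715e+02] q [-13.  17.  -4.  68.   0. -22.] F [ 0.1 -0.4  0.6] w 0.0641
lid ([78.4, 88.8], 16962) [ 0.4761872  -0.25241594  0.062     ]
lid ([236.7, 170.4], 410) [ 0.54148404 -0.07003312  0.062     ]
lid ([493.4, 235.6], 353) [0.57827338 0.26736352 0.062     ]
```

View pics/w11.png

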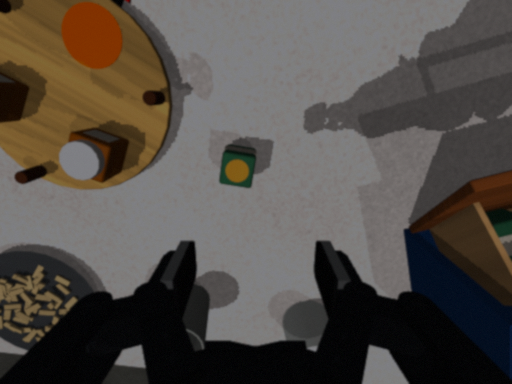

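The tin is at (237,170), with its front edge from (220,184) to (251,187), so it is turned about 5° from the tool.

```bash
python3 -c "
from h import *
go(.5415,-.07,.027,-177)"
```

```text
turn 0.096 rad, shift -6.0 -21.2 226.4  rows>=6 j6~-10
```

```bash
python3 -m jog '[0.5,0,0,0,0.096,0.5,-6,-21.2,0,0,0.5,0,0,30,0,0.5,0,0,30,0,0.5,0,0,30,0]' >/dev/null
python3 -m jog '[0.5,0,0,30,0,0.5,0,0,30,0,0.5,0,0,30,0,0.5,0,0,28,0,0.5,0,0,17,0,0.5,0,0,0,0]'
python3 -m jog '[-1,0,0,0,0,-1,0,0,0,0,-1,0,0,0,0,-1,0,0,0,0,-1,0,0,0,0]'
python3 -m jog '[-1,0,0,-10,0,-1,0,0,-25,0,-1,0,0,-35,0,-1,0,0,-35,0,-1,0,0,-35,0,-1,0,0,-35,0,-1,0,0,-33,0,-1,0,0,0,0]'
python3 - <<'E'
from h import *
X=np.array([.906,.4226]);Y=np.array([-.4226,.906]);H=np.array([.5444,.3342])
p=H-.048*X-.02*Y;go(*p,.235,-155)
E
```

```text
t: 33.92
tool_pos: [0.539, -0.0688, 0.0255]
tool_rot: [179.9, -0.3, -176.9]
ft_force: [-0.4, -0.2, -0.0]
gripper_width: 0.0636
gripper_force: 0.0
t: 34.33
tool_pos: [0.5431, -0.0708, 0.0305]
tool_rot: [-180.0, 0.1, -177.0]
ft_force: [-0.8, 1.6, 7.5]
gripper_width: 0.0402
gripper_force: 59.4
t: 35.0
tool_pos: [0.5446, -0.0715, 0.2446]
tool_rot: [-179.8, 0.6, -177.0]
ft_force: [-0.5, 0.7, -1.5]
gripper_width: 0.0396
gripper_force: 59.1
turn -0.384 rad, shift -123.2 347.8 9.6  rows>=9 j6~5
```

```bash
python3 -m jog '[-1,0,0,0,-0.096,-1,0,0,0,-0.096,-1,0,0,0,-0.096,-1,0,0,0,-0.096]' | grep -E "grip"
for i in 1 2; do python3 -m jog '[-1,-7.7,21.74,0.5,0,-1,-7.7,21.74,0.5,0,-1,-7.7,21.74,0.5,0,-1,-7.7,21.74,0.5,0,-1,-7.7,21.74,0.5,0,-1,-7.7,21.74,0.5,0,-1,-7.7,21.74,0.5,0,-1,-7.7,21.74,0.5,0]' | grep grip; done
python3 -m jog '[-1,0,0,0,0,-1,0,0,0,0,-1,0,0,0,0]'
python3 - <<'E'
from h import *
X=np.array([.906,.4226]);Y=np.array([-.4226,.906]);H=np.array([.5444,.3342])
c=cam("wrist");cv2.imwrite("pics/w12.png",c[0][:,:,::-1])
p=H-.048*X-.02*Y;go(*p,.13,-155)
E
```

```text
gripper_width: 0.0397
gripper_force: 59.1
gripper_width: 0.04
gripper_force: 59.1
gripper_width: 0.0395
gripper_force: 59.1
t: 36.92
tool_pos: [0.5064, 0.2962, 0.2292]
tool_rot: [-180.0, -0.0, -155.0]
ft_force: [0.3, 0.2, -1.9]
gripper_width: 0.0396
gripper_force: 59.1
turn -0.001 rad, shift -2.5 -1.2 99.2  rows>=3 j6~5
```

View pics/w12.png

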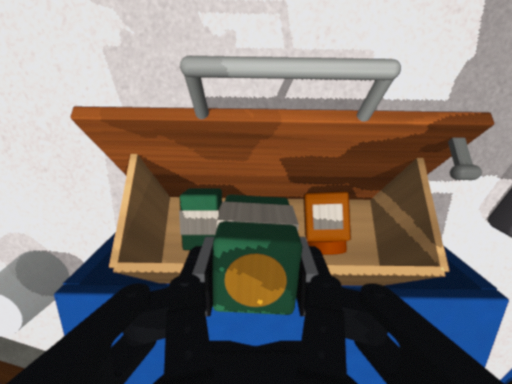

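The gap between the first tin (to x=221) and the jar (from x=305) is centred at about x=263; the held tin is at 256. I'll shift it +6 mm and lower it.

```bash
python3 -m jog '[-1,-2,6,0,0,-1,0,0,20,0,-1,0,0,25,0,-1,0,0,25,0,-1,0,0,15,0,-1,0,0,10,0,-1,0,0,4,0,-1,0,0,0,0]'
python3 -m jog '[0.15,0,0,0,0,0.15,0,0,0,0,0.15,0,0,0,0,0.15,0,0,0,0]'
python3 -m jog '[0.15,0,0,-20,0,0.15,0,0,-35,0,0.15,0,0,-35,0,0.15,0,0,-40,0,0.15,0,0,-30,0,1,0,0,0,0,1,0,0,0,0]'
python3 - <<'E'
from h import *
c=cam("wrist");cv2.imwrite("pics/w13.png",c[0][:,:,::-1])
X=np.array([.906,.4226]);Y=np.array([-.4226,.906]);H=np.array([.5444,.3342])
p=H-.1475*X;st();go(*p,.29,115);go(*p,.166,115)
E
```

```text
t: 37.63
tool_pos: [0.5071, 0.3031, 0.1304]
tool_rot: [-180.0, 0.1, -155.0]
ft_force: [2.3, 0.3, -1.3]
gripper_width: 0.0394
gripper_force: 59.0
t: 37.97
tool_pos: [0.5059, 0.3029, 0.1305]
tool_rot: [180.0, 0.0, -155.0]
ft_force: [-0.2, 0.2, 0.2]
gripper_width: 0.049
gripper_force: 0.0
t: 38.55
tool_pos: [0.5068, 0.3033, 0.2922]
tool_rot: [-180.0, 0.2, -155.0]
ft_force: [0.2, 0.0, -0.6]
gripper_width: 0.0718
gripper_force: 0.0
t 38.6 pos [0.506  0.303  0.2905] rot [-180.    0. -155.] q [24. 23.  9. 76.  0. -1.] F [ 0.5  0.1 -0.6] w 0.0785
turn 1.571 rad, shift 12.0 -99.4 0.5  rows>=3 j6~98
turn 1.571 rad, shift 12.0 -99.4 124.5  rows>=4 j6~98
```

View pics/w13.png

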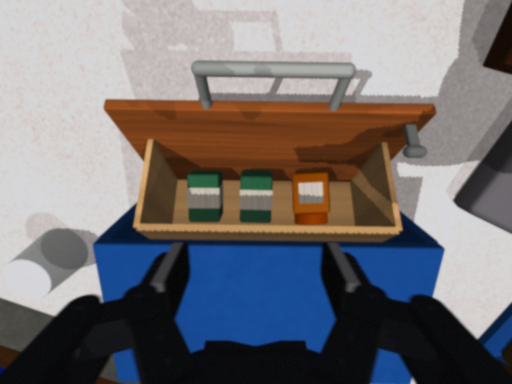

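Both tins (205,195 and 256,195) and the jar (311,197) sit well down in the bin. Now I take the handle and shut the door along the same arc.

```bash
for i in 1 2; do python3 -m jog '[0,0,0,0,0.112,0,0,0,0,0.112,0,0,0,0,0.112,0,0,0,0,0.112,0,0,0,0,0.112,0,0,0,0,0.112,0,0,0,0,0.1135]' >/dev/null; done
python3 -m jog '[0,3,-25,0,0,0,3,-25,0,0,0,3,-25,0,0,0,3,-24,0,0,0,0,0,0,0,0,0,0,0,0]'
python3 - <<'E'
from h import *
X=np.array([.906,.4226]);H=np.array([.5444,.3342]);p=H-.1475*X;go(*p,.166,115)
E
```

```text
t: 40.27
tool_pos: [0.41, 0.2716, 0.2894]
tool_rot: [-179.9, 0.0, 115.0]
ft_force: [0.3, 0.2, -0.5]
gripper_width: 0.0428
gripper_force: 0.0
turn 0.000 rad, shift -0.1 0.8 123.4  rows>=4 j6~98
```

```bash
python3 -m jog '[0,0,0.8,25,0,0,0,0,28,0,0,0,0,28,0,0,0,0,25,0,0,0,0,17,0,0,0,0,0,0,0,0,0,0,0]'
python3 -m jog '[-0.62,0,0,0,0,-0.62,0,0,0,0,-0.62,0,0,0,0,-0.62,0,0,0,0]'
python3 -m jog '[-0.62,0,4.2,-3.5,0,-0.62,0,4.2,-3.5,0,-0.62,0,8.7,-7,0,-0.62,0,9.2,-6.2,0,-0.62,0,9.3,-5.8,0,-0.62,0,9.8,-5.2,0,-0.62,0,9.8,-4.9,0]'
python3 -m jog '[-0.62,0,10.2,-4.2,0,-0.62,0,10.2,-3.9,0,-0.62,0,10.6,-3.2,0,-0.62,0,10.6,-2.8,0,-0.62,0,10.9,-2.1,0,-0.62,0,10.9,-1.8,0]'
python3 -m jog '[-0.62,0,5.5,-0.5,0,-0.62,0,5.5,-0.5,0,-0.62,0,5.5,-0.4,0,-0.62,0,5.5,-0.3,0]'
python3 -m jog '[-0.62,0,2,0,0,-0.62,0,2,0,0,-0.62,0,1,0,0,-0.62,0,0,0,0]'
python3 - <<'E'
from h import *
st();d=ctrl.state()["tool_pos"][:2]-np.array([.5444,.3342]);print("out",-d@[.906,.4226])
E
```

```text
t: 40.85
tool_pos: [0.4118, 0.2721, 0.1662]
tool_rot: [-179.9, 0.0, 115.0]
ft_force: [0.0, 0.3, 1.2]
gripper_width: 0.0427
gripper_force: 0.0
t: 41.18
tool_pos: [0.4123, 0.2725, 0.1679]
tool_rot: [179.9, 0.0, 115.0]
ft_force: [-0.9, 0.2, 0.6]
gripper_width: 0.0161
gripper_force: 0.3
t: 41.77
tool_pos: [0.4626, 0.2959, 0.2042]
tool_rot: [180.0, 0.0, 115.0]
ft_force: [-1.7, -1.3, 2.1]
gripper_width: 0.0164
gripper_force: 1.3
t: 42.27
tool_pos: [0.5193, 0.3223, 0.2218]
tool_rot: [-179.9, 0.0, 115.0]
ft_force: [-6.3, -3.8, 3.0]
gripper_width: 0.0161
gripper_force: 3.7
t: 42.6
tool_pos: [0.5397, 0.3319, 0.2231]
tool_rot: [180.0, -0.0, 115.0]
ft_force: [-16.9, -8.5, 6.4]
gripper_width: 0.0164
gripper_force: 10.5
t: 42.93
tool_pos: [0.5396, 0.3318, 0.2227]
tool_rot: [-179.5, 0.0, 115.0]
ft_force: [-18.6, -10.1, 11.9]
gripper_width: 0.0166
gripper_force: 10.6
t 42.93 pos [0.5396 0.3318 0.2227] rot [-179.5    0.   115. ] q [25. 29.  9. 71. -0. 90.] F [-18.6 -10.1  11.9] w 0.0166
out 0.005386823903757816
```

```bash
python3 -m jog '[-0.62,0,-4,0,0,0,0,0,0,0,0,0,0,0,0,0,0,0,0,0,0,0,0,-20,0,0,0,0,-35,0,0,0,0,-35,0,0,0,0,-25,0]'
python3 -m jog '[0,0,-40,0,0,0,0,0,0,0,0,0,0,0,0,0,0,0,0,0]'
python3 - <<'E'
from h import *
st();c=cam("wrist");w=c[0]
s=cam("side");S=s[0]
cv2.imwrite("pics/w14.png",np.hstack([cv2.resize(w,(400,300)),cv2.resize(S[80:340,120:466],(400,300))])[:,:,::-1])
E
```

```text
t: 43.6
tool_pos: [0.5407, 0.3324, 0.3409]
tool_rot: [179.8, -0.0, 115.0]
ft_force: [0.9, 0.1, 0.2]
gripper_width: 0.0426
gripper_force: 0.0
t: 43.93
tool_pos: [0.5043, 0.3154, 0.3381]
tool_rot: [179.9, 0.0, 115.0]
ft_force: [-0.3, -0.5, 0.1]
gripper_width: 0.0428
gripper_force: 0.0
t 43.93 pos [0.5043 0.3154 0.3381] rot [179.9   0.  115. ] q [25. 23. 16. 83. -0. 90.] F [-0.3 -0.5  0.1] w 0.0428
```

View pics/w14.png

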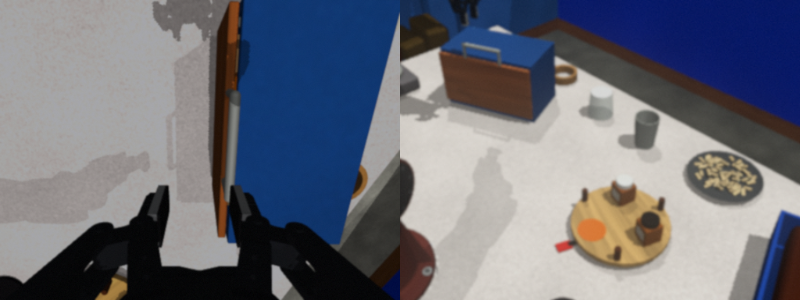

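The door is flush, with the bar back over the roof edge at (233,140 in the left half). No tins are left on the bench, and the white and black jars stand on the carousel. I'll check the bar's position and hand in.

```bash
python3 - <<'E'
from h import *
c=cam("wrist")
g=cv2.cvtColor(c[0],cv2.COLOR_RGB2HSV)
row=g[180,270:330];x=[270+i for i,p in enumerate(row) if p[1]<70 and p[2]>60]
u=np.mean([i for i in x if i>283]);P=onz(c,u,180,.24)
print(x,"bar out of hinge line",-(P[:2]-np.array([.5444,.3342]))@[.906,.4226])
E
```

```text
[270, 271, 272, 290, 291, 292, 293, 294, 295, 296, 297, 298, 299, 300, 301, 302] bar out of hinge line 0.006574355713244804
```

```bash
python3 -c "
from plant import ctrl
print(ctrl.job_done())"
```

```text
the job is handed in; nothing more can be done
None
```

The job is handed in: the carousel was turned until the orange jar faced the pointer, the jar and both green tins I found are in the bin, the cupboard is shut on its catch, and the other two jars, cup and tumbler were left alone.

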